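# Slide the empty tray under the dumpling former

### The arm

A 6-joint arm with a two-finger parallel gripper is mounted at the origin on the work surface. World frame = base frame: x ahead of the robot, y to its left, z up, the work surface at z = 0. Lengths are in mm, angles in rad, forces in N, time in s.
With the tool pointing down it reaches from about 350 to 775 mm from the base axis. Payload 7.3 kg.
Tool frame: the origin (TCP) lies on the centre line of the jaws, within the pads' length; the fingertips stand 14 mm ahead of it and the grasp point (between the pads) lies 5 mm behind it; z points along the fingers, y is the line along which they close (so a half turn about z gives the same grasp; the last joint's range is limited). The gripper opens to 92 mm and grips with 3 to 60 N. Pads are 19 mm wide; open, the fingers measure 130 mm over their backs; the gripper's body (75 mm by 190 mm) begins 47 mm behind the grasp point.
Start: joints at [1.014, 0.342, 1.524, -0, 1.275, -0.146], TCP at [209.642, 481.346, 240.741] pointing down, gripper open.
Joint ranges: [-2.53, 2.53], [-0.77, 2.02], [0.04, 2.7], [-1, 4.14], [0.28, 2.66], [-3.11, 3.11]. Speed limits (rad/s): [2.57, 2.57, 3.14, 3.14, 3.14, 3.14].

### API

Orientations are given as [roll, pitch, yaw] about the fixed x, y, z axes, in that order (R = Rz(yaw) Ry(pitch) Rx(roll)).
In Python, from plant import get_obs, capture, bot, spot_in, trace, pinpoint gives the robot as it stands.
- The arm moves only by the tool play_rows, never from a script. Its argument "rows" is a list of rows, each a list of 2 entries, a list of its own where there are three numbers: the shift along the world's x, y, z in units of 3 cm (1.0 is 3 cm), then the turn, a rotation vector about the world's x, y, z in units of 8 degrees (1.0 is 8 degrees). A call has 1 to 12 rows; each row shifts and turns the commanded pose from where the row before left it; what a row does not reach is not made up. A row lasts 1/8 s, in which the tool goes at most 62.5 mm and 10.7 degrees, less where a joint would pass 70% of its speed; a pose out of reach is approached as far as the arm can. A call with a number of a shift or a turn outside -1 to 1 is refused whole. A call with a gripper value outside its range is refused whole. "hand" is the opening, from -1 (shut) to 1 (fully open), set as the call begins (left out, the last holds). The fingers move at their own pace and stop on an object; the grip force is fixed at half the most. Time passes only in rows, so rows that do not move let the fingers close. It gives the time, the measured TCP pose, the force, the opening and the grip force at its end, in the units of the state.
- get_obs(): the state, without advancing time (a new reading comes with each control period).
- capture(name): name is "scene" or "top"; returns a dict with "frame" (384x512x3 uint8, red, green, blue), "fov_y" (degrees; the focal length in pixels is half the picture's height over the tangent of half this angle, whatever the lens; pixels are square), "cx", "cy" (the principal point, pixels), "dist" ([k1, k2, p1, p2, k3] as OpenCV has them; the pictures are not rectified), "rvec" (rotation vector, rad) and "tvec" (3), from world to camera coordinates, as OpenCV has them. Camera axes: x right, y down, z forward; pixel columns grow to the right and rows downward; lengths in mm; the calibration is good to about 2 mm. A picture is of the moment at which its call begins. There is no depth.
- bot.close_job(): hands the job in; it is judged then, once.
Trained networks look in the newest picture that a camera, given by its name, has taken for a name from the list of things; names that differ only in an ending like _2 or _b are one class to them, and where a whole thing is asked for, a point or a joint stands for the part that bears it (a point fixed in the world has none). Each returns a list of dicts, best first, with "p" (0 to 1); they miss things now and then, are a little off and sometimes report something else, mostly with a low value. They report only what shows in the picture. A call takes as long as a camera call.
- spot_in(query, camera): "at" ([row, column] in pixels, amid what is visible of it).
- trace(query, camera): "mask" (384x512 bool, what is visible of it) and "at" ([row, column] in pixels, amid what is visible of it).
- pinpoint(query, camera): "at" ([row, column] in pixels: a listed point, or the origin of a listed thing).
The state is a dict: "time": time; "joint_positions": joint angles; "dq": joint speeds; "tau": joint torques, N m; "tool_pos": TCP position; "tcp_rot": TCP orientation; "contact_force": force on the tool from outside, world axes, zero at the start; "moment": the same for the moment, N m; "grip_width": finger opening in mm; "finger_force": force on a finger pad.
Only numpy, scipy, OpenCV 4.12 (cv2) and the standard library are available. Lean on these libraries where they do the work, as an engineer would, in place of code of your own. Each camera call takes 0.05 s, during which the arm holds its last target. There are 200 camera calls.

### The job

The next batch needs a tray: slide the empty steel tray along the table, without lifting it off, in under the dumpling former until the whole tray, both handles included, lies on the blue mat there, then let go. Do not bump the former, and leave the brush, the jar and the scraper where they are.

Things in the scene. Friction and masses are not known exactly. Their poses are not given: they have to be found in the camera images.
- tray: Empty perforated steel tray on the table: body 120 mm (its x) by 160 mm (its y, the long axis), 25 mm high, 4 mm walls, under 0.9 kg. A black stub handle sticks out level from the middle of each short end: 14 mm wide (x), 45 mm long (y 80 to 125 mm from centre), 14 to 36 mm above the table. 250 mm tip to tip, both ends alike. Origin: centre of its underside; z up.
- former: Bench-top dumpling former, steel, fixed, on four square legs 20 mm thick (feet 34 mm) at x +-105 mm, y +-70 mm, with the blue mat below it. Origin: on the table at the mat's centre. Its y axis runs roughly along world y; the tray goes in along y, between the legs, from the side where it stands. Machinery reaches 285 mm above the table.
- mat (a point): Centre of the blue mat with a yellow border, 150 mm (former's x) by 276 mm (former's y), flush with the table (no step). 20 mm of it shows beyond the deck at each y end.
- deck (a point): Centre of the underside of the former's outlet deck, 135 mm above the table. The deck covers former y -118 to +118 mm and x -125 to +125 mm. A drop chute 70 mm square hangs from its middle down to 106 mm above the table.
- grip_p (a point): Middle of the handle at the tray's +y end, 106 mm from the tray's centre, 25 mm above its underside.
- grip_n (a point): The same on the handle at the tray's -y end.
- tip_p (a point): Outer end of the handle at the tray's +y end, 125 mm from the tray's centre, 25 mm above its underside.
- tip_n (a point): The same at the tray's -y end.
- brush: Flat pastry brush lying on the table, about 200 mm long and under 30 mm high; bystander. Origin under its middle.
- jar: White jar with a red cap, 72 mm across, 110 mm high; bystander. Origin under its centre.
- scraper: Dough scraper lying flat, steel blade 110 by 100 mm with a white round grip along one edge, 24 mm high; bystander. Origin under its middle.
- corner_pp (a point): Bottom corner of the tray's body at its +x, +y end (60 mm, 80 mm from its centre).
- corner_pn (a point): Bottom corner of the tray's body at its +x, -y end (60 mm, 80 mm from its centre).
- corner_np (a point): Bottom corner of the tray's body at its -x, +y end (60 mm, 80 mm from its centre).
- corner_nn (a point): Bottom corner of the tray's body at its -x, -y end (60 mm, 80 mm from its centre).

How it is judged:
By the outcome, as a careful person would: the job done as asked, in the order asked, and still so for the second after the job is handed in, with the robot touching nothing.
It also fails if it takes over 54 s, if anything falls off the work surface, if the arm or the gripper's body presses on something with over 40 N, if the wrist force passes 120 N, or if a joint passes its speed limit or range.

## Working session

There is one attempt and no reset: what is moved stays moved. The work goes in short steps, Python scripts to look and compute and a tool call to move; the robot and the scene stay as the last step left them, time stands still between calls to the robot, and variables do not carry over. Pictures are saved under pics/ and viewed, at most 10 in all, crops included, and the job is handed in when it is done.

Besides the shell and the picture viewer there is one more tool, called after ">>>" as name(argument=value, ...) on one line, values as JSON. play_rows: Moves the arm, as the interface text tells. Shifts and turns lie within -1 to 1; 1 stands for 3 cm of shift or 8 degrees of turn. Its arguments: {"type":"object","properties":{"rows":{"type":"array"},"hand":{"type":"number"}},"required":["rows"]}

```bash
mkdir -p pics
cat > h.py <<'E'
import numpy as np, cv2
from plant import get_obs, capture, bot, spot_in, trace, pinpoint
def cam(c):
    f=c["frame"].shape[0]/2/np.tan(np.radians(c["fov_y"])/2)
    return np.array([[f,0,c["cx"]],[0,f,c["cy"]],[0,0,1.]]),np.array(c["dist"],float),np.array(c["rvec"],float),np.array(c["tvec"],float)
def world(c,at,z):
    K,d,r,t=cam(c); p=cv2.undistortPoints(np.array([[[at[1],at[0]]]],float),K,d)[0,0]
    R=cv2.Rodrigues(r)[0]; o=-R.T@t.ravel(); v=R.T@np.array([p[0],p[1],1.]); return o+v*(z-o[2])/v[2]
def proj(c,P):
    K,d,r,t=cam(c); return cv2.projectPoints(np.array(P,float).reshape(-1,1,3),r,t,K,d)[0].reshape(-1,2)
def save(c,n): cv2.imwrite(f"pics/{n}.png",c["frame"][:,:,::-1])
E
python3 - <<'E'
from h import *
zs=dict(tray=0,former=0,mat=0,deck=135,grip_p=25,grip_n=25,tip_p=25,tip_n=25,brush=0,jar=0,scraper=0,corner_pp=0,corner_pn=0,corner_np=0,corner_nn=0)
for n in("top","scene"):
    c=capture(n); save(c,n+"0")
    for q,z in zs.items():
        for x in pinpoint(q,n)[:2]:
            if x["p"]>.2: print(n,q,round(x["p"],2),np.round(x["at"],1),np.round(world(c,x["at"],z)[:2]))
o=get_obs(); print(o)
E
```

```text
top tray 0.92 [198.7 300.2] [ 555. -153.]
top tray 0.62 [239.1 388. ] [ 413. -460.]
top grip_p 0.9 [200.2 265.8] [549. -32.]
top grip_p 0.78 [198.1 329.6] [ 556. -253.]
top grip_n 0.9 [200.2 265.8] [549. -32.]
top grip_n 0.78 [198.1 329.6] [ 556. -253.]
top tip_p 0.84 [197.9 264.9] [557. -28.]
top tip_p 0.77 [199.9 336.9] [ 550. -278.]
top tip_n 0.84 [197.9 264.9] [557. -28.]
top tip_n 0.77 [199.9 336.9] [ 550. -278.]
top brush 0.81 [237.3 386.9] [ 419. -456.]
top jar 0.69 [131.9 241.1] [794.  57.]
top scraper 0.27 [178.6 322.1] [ 626. -231.]
top corner_pp 0.9 [178.5 278. ] [627. -75.]
top corner_pn 0.92 [179.9 321.1] [ 621. -228.]
top corner_np 0.64 [214.4 279.9] [499. -81.]
top corner_np 0.63 [197.  328.8] [ 561. -254.]
top corner_nn 0.64 [215.7 322.6] [ 495. -232.]
scene tray 0.61 [224.4 303.7] [ 560. -164.]
scene former 0.29 [302.8 382.9] [ 403. -447.]
scene grip_p 0.9 [211.1 269.9] [562. -56.]
scene grip_p 0.83 [231.3 333.8] [ 560. -253.]
scene grip_n 0.9 [211.1 269.9] [562. -56.]
scene grip_n 0.83 [231.3 333.8] [ 560. -253.]
scene tip_p 0.64 [210.2 259.2] [555. -25.]
scene tip_
[... 496 characters left out ...]
me': 1.6, 'joint_positions': array([ 1.01398695e+00,  3.41991907e-01,  1.52407863e+00, -1.49007795e-05,
        1.27539416e+00, -1.46012607e-01]), 'dq': array([-9.31098561e-04, -4.98693289e-04, -3.48150398e-04,  5.14490032e-05,
        4.40726221e-04, -6.61583997e-04]), 'tau': array([ 7.31859491e-04, -4.31121647e+01, -2.44476914e+01,  7.18675554e-02,
        4.83308989e-02,  3.51402321e-05]), 'tool_pos': array([209.6582893 , 481.35036435, 240.75218561]), 'tcp_rot': array([3.14146813e+00, 3.27222287e-05, 2.73080022e+00]), 'contact_force': array([-0.39711987,  0.13522419,  0.36714057]), 'moment': array([0.01224537, 0.03637407, 0.0171719 ]), 'finger_force': 0.0, 'grip_width': 91.87803638765696}
```

View pics/top0.png

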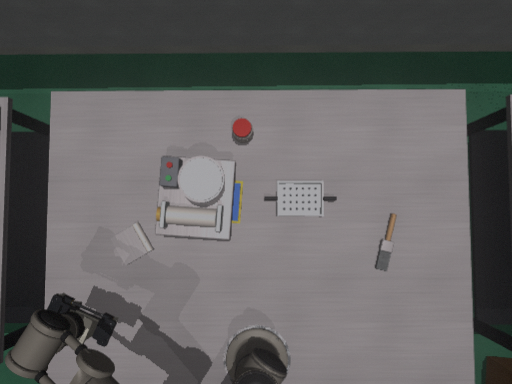

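View pics/scene0.png

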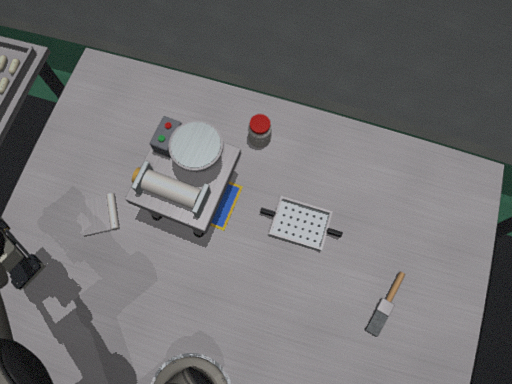

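Both views show the tray around (row 199, col 300 in top), the former left of it with the blue mat's end visible (top col ~238), and the brush, jar and scraper well off the lane. Next I'll measure the mat and former pose more finely.

Run:
```python
from h import *
for n in("top","scene"):
    c=capture(n)
    hsv=cv2.cvtColor(c["frame"],cv2.COLOR_RGB2HSV); h,s,v=cv2.split(hsv)
    m=(((h>15)&(h<35)&(s>110))|((h>95)&(h<135)&(s>110))).astype(np.uint8)
    k,l,st,ce=cv2.connectedComponentsWithStats(m)
    i=max(range(1,k),key=lambda i:st[i,4]); print(n,st[i])
    ys,xs=np.nonzero(l==i)
    P=np.array([world(c,(y,x),0)[:2] for y,x in zip(ys,xs)],np.float32)
    r=cv2.minAreaRect(P); print(r,np.round(cv2.boxPoints(r)))
    hull=cv2.convexHull(P)[:,0]; print(np.round(cv2.approxPolyDP(hull,8,True)[:,0]))
    for q in("former","deck","mat"):
        print(q,[(round(x["p"],2),np.round(world(c,x["at"],135 if q=="deck" else 0)[:2])) for x in pinpoint(q,n)])
    x0,y0,w,hh=(145,145,200,100) if n=="top" else (110,110,240,150)
    cv2.imwrite(f"pics/{n}1.png",cv2.resize(c["frame"][y0:y0+hh,x0:x0+w,::-1],None,fx=800/w,fy=800/w,interpolation=cv2.INTER_CUBIC)[:600])
```

```text
top [232 181  11  42 282]
((544.8402709960938, 70.72293090820312), (28.3211669921875, 146.9324951171875), 86.08031463623047) [[471.  62.]
 [617.  52.]
 [619.  80.]
 [473.  90.]]
[[618.  78.]
 [472.  88.]
 [472.  63.]
 [614.  53.]]
former [(0.38, array([ 497., -221.]))]
deck [(0.57, array([612., -75.])), (0.39, array([ 554., -139.]))]
mat [(0.35, array([ 558., -161.]))]
scene [210 182  32  49 635]
((546.6321411132812, 77.42668151855469), (44.264102935791016, 149.37237548828125), 85.73783874511719) [[471.  61.]
 [619.  50.]
 [623.  94.]
 [474. 105.]]
[[622.  87.]
 [474. 104.]
 [471.  62.]
 [609.  51.]]
former []
deck [(0.7, array([ 474., -225.])), (0.23, array([ 574., -214.]))]
mat [(0.7, array([ 558., -261.]))]
```

View pics/top1.png

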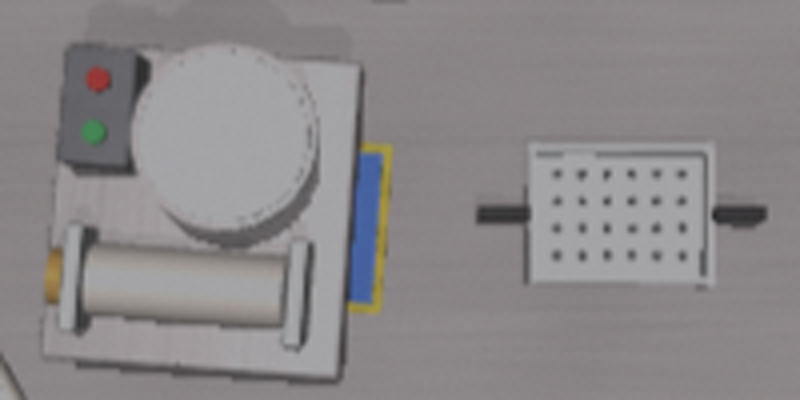

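View pics/scene1.png

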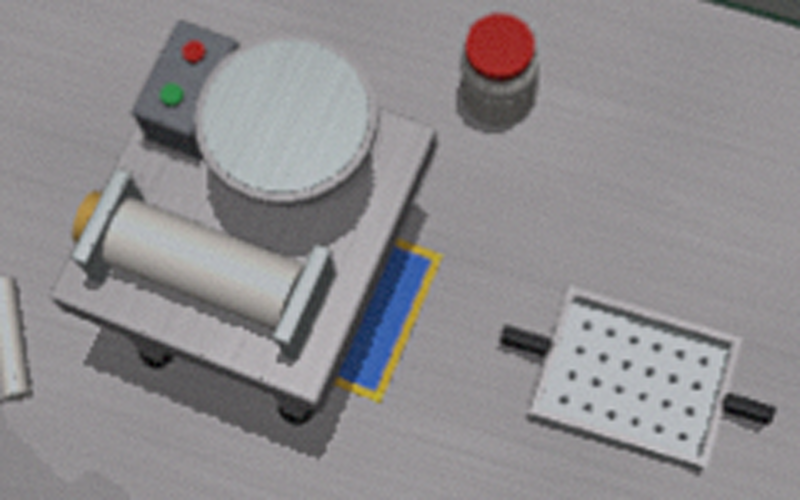

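>>> play_rows(rows=[[[0.5,-0.5,1],[0,0,0]],[[0.5,-1,1],[0,0,-0.5]],[[0.5,-1,1],[0,0,-0.5]],[[0.5,-1,1],[0,0,-0.5]],[[0.5,-1,1],[0,0,-0.5]]])

```text
time: 2.62
tool_pos: [284.9, 345.3, 391.8]
tcp_rot: [3.141, 0.0, 2.449]
contact_force: [1.0, 0.3, 0.2]
grip_width: 91.7
finger_force: 0.0
```

The mat's front edge runs from about (471,62) to (617,51), so the mat is yawed about −4° with its centre near (555,194). Next, a silhouette fit of the tray.

```bash
cat >> h.py <<'E'
from scipy.optimize import minimize
def boxpts(x0,x1,y0,y1,z0,z1): return [[x,y,z] for x in(x0,x1) for y in(y0,y1) for z in(z0,z1)]
PARTS=[boxpts(-60,60,-80,80,0,25),boxpts(-7,7,80,125,14,36),boxpts(-7,7,-125,-80,14,36)]
def sil(c,p):
    a=np.radians(p[2]); R=np.array([[np.cos(a),-np.sin(a),0],[np.sin(a),np.cos(a),0],[0,0,1]])
    S=4; m=np.zeros((384*S,512*S),np.uint8)
    for b in PARTS:
        q=proj(c,np.array(b)@R.T+[p[0],p[1],0]); cv2.fillConvexPoly(m,cv2.convexHull(np.round((q+.5)*S).astype(np.int32)),1)
    return cv2.resize(m.astype(np.float32),(512,384),interpolation=cv2.INTER_AREA)
def fit(views,p0):
    f=lambda p:sum(np.abs(sil(c,p)-m).sum() for c,m in views)
    r=minimize(f,p0,method="Nelder-Mead",options=dict(initial_simplex=np.array(p0)+np.array([[0,0,0],[8,0,0],[0,8,0],[0,0,4]]),xatol=.2,fatol=.1))
    return np.round(r.x,1),round(r.fun,1)
def tray(p0,names=("top","scene")):
    V=[]
    for n in names:
        c=capture(n); t=trace("tray",n)
        if not t: print(n,"none"); continue
        m=np.array(t[0]["mask"]).astype(np.float32); V.append((c,m)); print(n,round(t[0]["p"],2),int(m.sum()),fit(V[-1:],p0))
    print("both",fit(V,p0)); return V
E
python3 - <<'E'
from h import *
tray([556,-154,0])
print(get_obs()["joint_positions"])
E
```

```text
top 0.87 1764 (array([ 557.5, -150.8,   -0. ]), np.float64(60.3))
scene 0.64 2455 (array([ 557.8, -152. ,   -0.7]), np.float64(134.6))
both (array([ 5.574e+02, -1.509e+02, -1.000e-01]), np.float64(204.9))
[ 7.11099494e-01  1.19294864e-01  1.40985230e+00  4.18322355e-04
  1.61147869e+00 -1.69147900e-01]
```

>>> play_rows(rows=[[[0.5,-1,0],[0,0,-0.7]],[[0.5,-1,0],[0,0,-0.7]],[[0.5,-1,0],[0,0,-0.7]],[[0.5,-1,0],[0,0,-0.7]],[[0.5,-1,0],[0,0,-0.7]],[[0.5,-1,0],[0,0,-0.6]],[[0.5,-1,0],[0,0,-0.6]],[[0.5,-1,0],[0,0,-0.4]],[[0.5,-1,0],[0,0,-0.4]],[[0.5,-1,0],[0,0,0]],[[0.5,-1,0],[0,0,0]],[[0.5,-1,0],[0,0,0]]])

```text
time: 4.32
tool_pos: [465.1, -13.5, 389.1]
tcp_rot: [-3.139, -0.001, 1.686]
contact_force: [0.5, 0.6, -0.1]
grip_width: 91.7
finger_force: 0.0
```

>>> play_rows(rows=[[[0.3,-1,-0.5],[0,0,-0.41]],[[0.3,-1,-0.5],[0,0,-0.41]],[[0.3,-1,-0.7],[0.5,0,0]],[[0.3,-1,-0.8],[0.5,0,0]],[[0.3,-1,-0.8],[0.5,0,0]],[[0.3,-1,-0.8],[0.6,0,0]],[[0.3,-1,-0.8],[0.6,0,0]],[[0.3,-1,-0.8],[0.6,0,0]],[[0.3,-1,-0.8],[0.6,0,0]],[[0.3,-1,-0.8],[0.6,0,0]],[[0,-0.5,-0.8],[0.6,0,0]],[[0,0,0],[0.5,0,0]]], hand=0.3)

```text
time: 5.82
tool_pos: [554.1, -327.8, 142.5]
tcp_rot: [-3.132, -0.79, 1.563]
contact_force: [-0.4, 0.7, 0.2]
grip_width: 59.9
finger_force: 0.0
```

Run:
```python
from h import *
o=get_obs(); print(o["tool_pos"],o["tcp_rot"],o["joint_positions"],o["grip_width"])
from scipy.spatial.transform import Rotation as R
print(R.from_euler("xyz",o["tcp_rot"]).as_matrix().round(3))
```

```text
[ 554.11934955 -327.7979814   142.54506323] [-3.13241233 -0.79003455  1.56277009] [-0.87352867  0.98103924  0.86487393  0.50216206  1.91247495 -0.85141579] 59.85103008286881
[[ 0.006  1.    -0.003]
 [ 0.704 -0.002  0.71 ]
 [ 0.71  -0.006 -0.704]]
```

>>> play_rows(rows=[[[0.05,0.3,-0.7],[0,0,0]],[[0.05,0.4,-0.7],[0,0,0]],[[0,0.4,-0.7],[0,0,0]],[[0,0.4,-0.6],[0,0,0]],[[0,0.4,-0.5],[0,0,0]],[[0,0.3,-0.4],[0,0,0]],[[0,0.2,-0.37],[0,0,0]],[[0,0,0],[0,0,0]],[[0,0,0],[0,0,0]]])

```text
time: 6.95
tool_pos: [557.9, -257.1, 29.0]
tcp_rot: [-3.141, -0.781, 1.569]
contact_force: [-0.1, -0.4, 1.2]
grip_width: 59.4
finger_force: 0.0
```

Run:
```python
from h import *
V=[]
out=[]
for n,(x0,y0) in(("top",(250,160)),("scene",(250,180))):
    c=capture(n); out.append(cv2.resize(c["frame"][y0:y0+110,x0:x0+140,::-1],(400,314),interpolation=cv2.INTER_CUBIC))
cv2.imwrite("pics/g.png",np.hstack(out))
```

```text
(no output)
```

View pics/g.png

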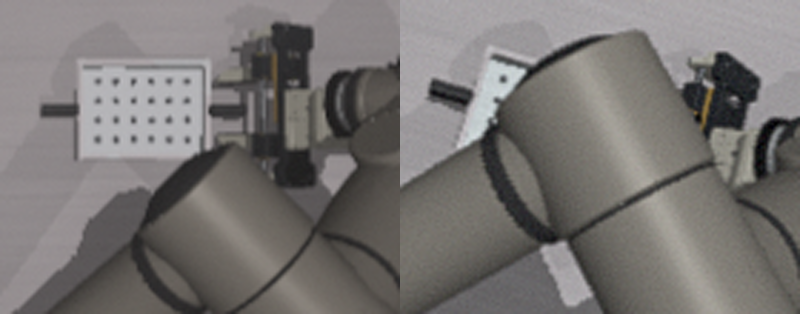

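In the left (top) view the open fingers straddle the right-hand handle, which lies midway between them. I'll lower about 6 mm and close.

>>> play_rows(rows=[[[0,0.05,-0.2],[0,0,0]],[[0,0,0],[0,0,0]]])

```text
time: 7.3
tool_pos: [557.4, -255.0, 22.2]
tcp_rot: [-3.139, -0.782, 1.568]
contact_force: [-0.3, -0.9, 0.4]
grip_width: 59.7
finger_force: 0.0
```

>>> play_rows(rows=[[[0,0,0],[0,0,0]],[[0,0,0],[0,0,0]],[[0,0,0],[0,0,0]],[[0,0,0],[0,0,0]],[[0,0,0],[0,0,0]],[[0,0,0],[0,0,0]]], hand=-1)

```text
time: 8.05
tool_pos: [557.3, -255.2, 22.7]
tcp_rot: [-3.139, -0.782, 1.569]
contact_force: [-0.9, -1.1, 1.0]
grip_width: 13.6
finger_force: 30.0
```

>>> play_rows(rows=[[[-0.1,0.3,0],[0,0,-0.07]],[[-0.1,0.6,0],[0,0,-0.07]],[[-0.1,0.6,0],[0,0,-0.07]],[[-0.1,0.6,0],[0,0,-0.07]],[[-0.1,0.6,0],[0,0,-0.07]],[[-0.1,0.6,0],[0,0,-0.06]],[[-0.1,0.6,0],[0,0,-0.06]],[[-0.1,0.5,0],[0,0,-0.05]],[[0,0.3,0],[0,0,0]],[[0,0.15,0],[0,0,0]],[[0,0,0],[0,0,0]],[[0,0,0],[0,0,0]]])

```text
time: 9.55
tool_pos: [533.9, -109.4, 22.6]
tcp_rot: [-3.14, -0.783, 1.496]
contact_force: [1.7, 2.3, -1.2]
grip_width: 13.5
finger_force: 30.0
```

Run:
```python
from h import *
out=[]
for n,(x0,y0) in(("top",(150,130)),("scene",(110,100))):
    c=capture(n); out.append(cv2.resize(c["frame"][y0:y0+220,x0:x0+240,::-1],(400,367),interpolation=cv2.INTER_CUBIC))
    for q in("tip_p","grip_p"): print(n,q,[(round(x["p"],2),np.round(world(c,x["at"],25)[:2])) for x in pinpoint(q,n)])
    t=trace("tray",n); 
    if t: print(n,t[0]["p"],fit([(c,np.array(t[0]["mask"]).astype(np.float32))],[533,-5,-4]))
cv2.imwrite("pics/g2.png",np.hstack(out)); o=get_obs();print(o["tool_pos"],o["contact_force"],o["joint_positions"])
```

```text
top tip_p [(0.8, array([558., 120.])), (0.66, array([ 522., -137.]))]
top grip_p [(0.98, array([ 553., -110.])), (0.82, array([542., 112.])), (0.23, array([622.,  62.]))]
top 0.86 (array([542.7,  -6.2,  -3.8]), np.float64(121.0))
scene tip_p [(0.58, array([551., 120.]))]
scene grip_p [(0.85, array([556.,  93.]))]
scene 0.73 (array([539.7,   8.4,  -9.3]), np.float64(1901.6))
[ 533.6448471  -109.57444823   22.64875104] [ 1.60284457  1.98112188 -1.48949944] [-0.68339875  0.86582246  1.53982082  0.63989369  1.31350504 -0.96412248]
```

View pics/g2.png

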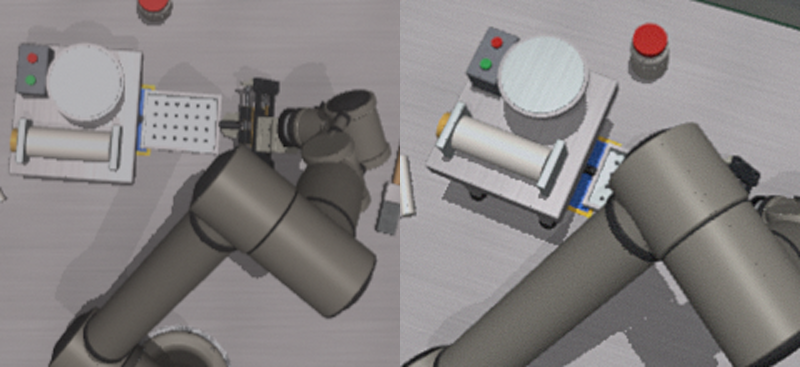

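The tray is yawed −3.8° and lined up with the mat; its leading tip is at the deck edge (top view). The elbow stays high and to the near side of the former. I'll slide halfway, checking forces.

>>> play_rows(rows=[[[0.01,0.2,0],[0,0,0]],[[0.03,0.4,0],[0,0,0]],[[0.03,0.5,0],[0,0,0]],[[0.04,0.5,0],[0,0,0]],[[0.04,0.5,0],[0,0,0]],[[0.04,0.5,0],[0,0,0]],[[0.03,0.4,0],[0,0,0]],[[0.02,0.3,0],[0,0,0]],[[0,0,0],[0,0,0]],[[0,0,0],[0,0,0]]])

```text
time: 11.2
tool_pos: [540.5, -9.9, 22.6]
tcp_rot: [-3.139, -0.783, 1.495]
contact_force: [-1.0, 3.6, -0.3]
grip_width: 13.8
finger_force: 30.0
```

Run:
```python
from h import *
out=[]
for n,(x0,y0) in(("top",(150,130)),("scene",(110,100))):
    c=capture(n); out.append(cv2.resize(c["frame"][y0:y0+220,x0:x0+240,::-1],(400,367),interpolation=cv2.INTER_CUBIC))
cv2.imwrite("pics/g3.png",np.hstack(out)); o=get_obs();print(o["tool_pos"],o["contact_force"],o["joint_positions"])
```

```text
[540.48604983 -10.23686898  22.65555767] [-0.73598533  3.0536321   0.00866647] [-0.53767824  0.82270742  1.66233029  0.74454948  1.19415185 -0.94139137]
```

View pics/g3.png

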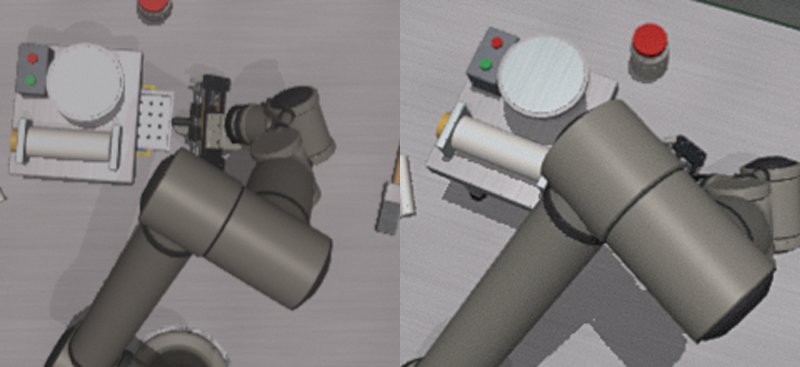

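Top view: the tray front is under the deck, centred between the legs, with the handle still held; the elbow will pass over the former's near corner. I'll triangulate the elbow's ring to check its height.

Run:
```python
from h import *
a,b=capture("top"),capture("scene")
def tri(p,q):
    o=[];d=[]
    for c,x in((a,p),(b,q)):
        P=world(c,(x[1],x[0]),0);Q=world(c,(x[1],x[0]),500);o.append(P);d.append((Q-P)/np.linalg.norm(Q-P))
    s=np.linalg.lstsq(np.c_[d[0],-d[1]],o[1]-o[0],rcond=None)[0]
    A,B=o[0]+s[0]*d[0],o[1]+s[1]*d[1]; print((A+B)/2,np.linalg.norm(A-B))
tri((235.8,269.2),(198.8,214)); tri((264,281.2),(230,245.2))
```

```text
[377.86580695  35.50328166 563.77804125] 7.590441280524655
[347.63442179 -27.6643443  534.57314816] 9.341900633358009
```

The elbow sits around 540 mm up, well clear of the 285 mm machine. Finishing the slide.

>>> play_rows(rows=[[[0.01,0.2,0],[0,0,0]],[[0.03,0.4,0],[0,0,0]],[[0.03,0.5,0],[0,0,0]],[[0.04,0.5,0],[0,0,0]],[[0.04,0.5,0],[0,0,0]],[[0.03,0.5,0],[0,0,0]],[[0.03,0.4,0],[0,0,0]],[[0.01,0.32,0],[0,0,0]],[[0,0,0],[0,0,0]],[[0,0,0],[0,0,0]]])

```text
time: 12.65
tool_pos: [547.0, 89.6, 22.6]
tcp_rot: [-3.139, -0.783, 1.496]
contact_force: [0.2, 3.3, -0.6]
grip_width: 13.9
finger_force: 30.0
```

Run:
```python
from h import *
out=[]
for n,(x0,y0) in(("top",(150,130)),("scene",(110,100))):
    c=capture(n); out.append(cv2.resize(c["frame"][y0:y0+220,x0:x0+240,::-1],(400,367),interpolation=cv2.INTER_CUBIC))
    for q in("tip_p","grip_p"): print(n,q,[(round(x["p"],2),np.round(world(c,x["at"],25)[:2])) for x in pinpoint(q,n)])
cv2.imwrite("pics/g4.png",np.hstack(out)); o=get_obs();print(o["tool_pos"],o["contact_force"],o["joint_positions"])
```

```text
top tip_p [(0.57, array([776.,  55.]))]
top grip_p []
scene tip_p []
scene grip_p []
[547.04248459  89.10208819  22.62130653] [-0.87529625  3.08331599 -0.43249347] [-0.37078546  0.79754155  1.7364524   0.86384748  1.08880484 -0.90477649]
```

View pics/g4.png

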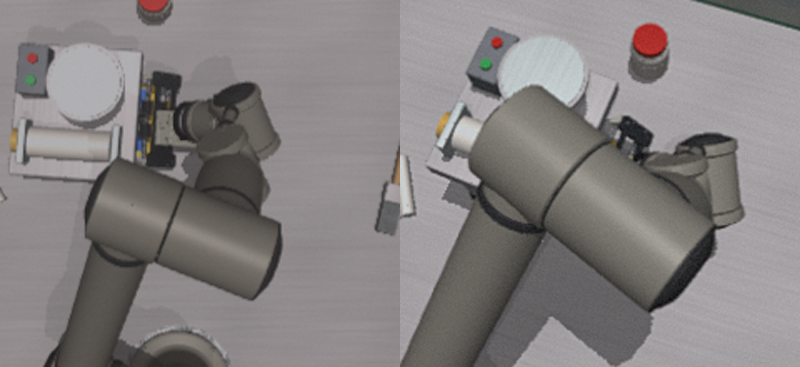

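Gripper is just outside the deck's front edge, forces are small. Release, then back straight out.

>>> play_rows(rows=[[[0,0,0],[0,0,0]],[[0,0,0],[0,0,0]],[[0,0,0],[0,0,0]],[[0,0,0],[0,0,0]],[[0,0,0],[0,0,0]],[[0,0,0],[0,0,0]]], hand=0)

```text
time: 13.7
tool_pos: [547.5, 88.9, 22.6]
tcp_rot: [-3.14, -0.782, 1.496]
contact_force: [-0.4, 0.2, 0.4]
grip_width: 45.7
finger_force: 0.0
```

>>> play_rows(rows=[[[0,-0.2,0],[0,0,0]],[[-0.03,-0.4,0],[0,0,0]],[[-0.04,-0.5,0],[0,0,0]],[[-0.04,-0.6,0],[0,0,0]],[[-0.04,-0.8,0.2],[0,0,0]],[[-0.05,-0.9,0.6],[0,0,0]],[[0,-1,0.6],[0,0,0]],[[0,-1,0.6],[0,0,0]],[[0,-1,0.6],[0,0,0]],[[0,-1,0.6],[0,0,0]],[[0,-1,0.6],[0,0,0]],[[0,-1,0.6],[0,0,0]]])

```text
time: 15.2
tool_pos: [540.7, -195.3, 155.2]
tcp_rot: [-3.139, -0.782, 1.494]
contact_force: [0.6, -0.6, 0.0]
grip_width: 45.8
finger_force: 0.0
```

Run:
```python
from h import *
out=[]
for n,(x0,y0) in(("top",(220,160)),("scene",(170,150))):
    c=capture(n); out.append(cv2.resize(c["frame"][y0:y0+80,x0:x0+80,::-1],(400,400),interpolation=cv2.INTER_CUBIC))
    for q in("tip_p","grip_p","jar","brush","scraper"): print(n,q,[(round(x["p"],2),np.round(world(c,x["at"],25 if "_" in q else 0)[:2])) for x in pinpoint(q,n)])
cv2.imwrite("pics/g5.png",np.hstack(out)); o=get_obs();print(o["time"],o["tool_pos"],o["contact_force"],o["grip_width"])
```

```text
top tip_p []
top grip_p []
top jar [(0.56, array([796.,  52.]))]
top brush [(0.3, array([791.,  60.]))]
top scraper [(0.87, array([408., 441.]))]
scene tip_p [(0.5, array([548.,  74.]))]
scene grip_p []
scene jar [(0.69, array([792.,  55.]))]
scene brush [(0.61, array([ 409., -452.]))]
scene scraper [(0.65, array([408., 452.]))]
15.8 [ 541.41445477 -192.49553697  154.46900731] [ 0.60171142 -0.02275971 -0.54358184] 46.049545094720706
```

View pics/g5.png

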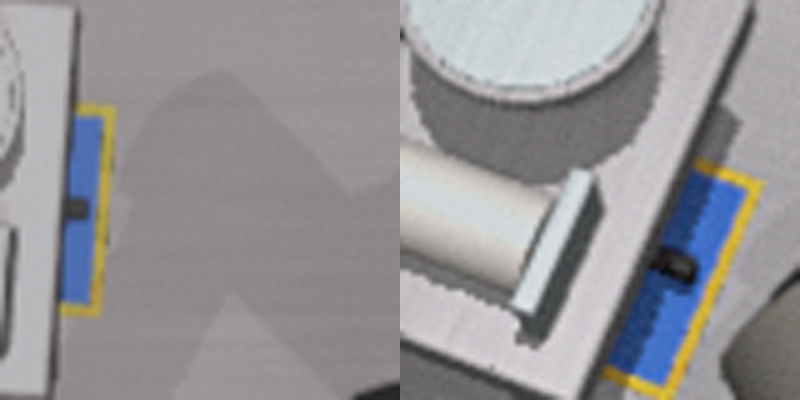

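In the top view the handle's tip sits midway across the mat and about 4 px (~13 mm) inside its outer yellow edge, which matches a centred tray. The gripper is clear, so I'm handing in.

```bash
python3 -c "
from plant import bot
print(bot.close_job())"
```

```text
the job is handed in; nothing more can be done
None
```

The tray was slid in under the former without lifting and let go, and the job is handed in. By my measurements it lies centred on the mat, about 13 mm inside the outer edge, though only its near handle shows past the deck. I saw no sign of contact with the former, and the brush, jar and scraper are where they were.

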